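# Gauge the drain sleeves and sort them

## Robot

A 6-joint arm with a two-finger parallel gripper is mounted at the origin on the work surface. World frame = base frame: x ahead of the robot, y to its left, z up, the work surface at z = 0. Lengths are in m, angles in rad, forces in N, time in s.
With the tool pointing down it reaches from about 0.35 to 0.975 m from the base axis. Payload 4.9 kg.
Tool frame: the origin (TCP) lies midway between the tips of the shut fingers; the grasp point (between the pads) lies ctrl.tcp_to_grasp behind it (ctrl.tcp_to_grasp is the distance from the TCP to the grasp point, in m); z points along the fingers, y is the direction in which the jaws open and shut (so a half turn about z gives the same grasp; the last joint's range is limited). The gripper opens to 85 mm and grips with 20 to 120 N. Pads are 22 mm wide; open, the fingers measure 114 mm over their backs; the gripper's body (76 mm by 85 mm) begins 54 mm behind the grasp point. The pads swing forward as they close: fully open they stand 13 mm farther back than shut.
Start: joints at [-1.46, 0.053, 1.613, -0, 1.476, -0.119], TCP at [0.142, -0.609, 0.231] pointing down, gripper open.
Joint ranges: [-3.01, 3.01], [-1.01, 2.22], [0.06, 2.58], [-1.02, 4.17], [0.09, 2.62], [-3.14, 3.14]. Speed limits (rad/s): [2.57, 2.57, 3.14, 3.14, 3.14, 3.14].

## Interface

Orientations are given as a rotation vector (axis times angle).
In Python, from station import ctrl, get_image, calibration, finish_job, models gives the robot as it stands.
- The arm moves only by the shell command python3 -m creep 'ROWS' [FORCE]. ROWS is JSON, a list of rows, each a list of 7 numbers: the opening, from 0 (shut) to 1 (fully open), then the shift along the tool's x, y, z in m, then the turn, a rotation vector about the tool's x, y, z in degrees. A call has 1 to 20 rows; each row shifts and turns the commanded pose from where the row before left it, along the tool's axes as they then stand; what a row does not reach is not made up. A row lasts 1/10 s, in which the tool goes at most 50 mm and 8.59 degrees, less where a joint would pass 70% of its speed; a pose out of reach is approached as far as the arm can. A call with a gripper value outside its range is refused whole. The fingers move at their own pace and stop on an object; FORCE is the grip in N (left out, the last holds). Time passes only in rows, so rows that do not move let the fingers close. It gives the time, the measured TCP pose, the force and the opening at its end, in the units of the state.
- ctrl.get_obs(): the state, without advancing time (a new reading comes with each control period).
- get_image(name): name is "scene" or "top" or "wrist"; returns the picture (384x512x3 uint8, red, green, blue); there is no depth.
- calibration(name): a dict with "mtx" (3x3 intrinsics, pixels), "R" (3x3) and "t" (3): a world point X has camera coordinates R X + t. Camera axes: x right, y down, z forward; pixel columns grow to the right and rows downward; lengths in m; the calibration is good to about 2 mm. A picture is of the moment at which its call begins: read the wrist's pose just before it. calibration takes no time and is no camera call; for the wrist camera it gives the pose at the moment of the call.
- finish_job(): hands the job in, once; it reports no verdict.
Trained networks look in the newest picture that a camera, given by its name, has taken for a name from the list of things; names that differ only in an ending like _2 or _b are one class to them, and where a whole thing is asked for, a point or a joint stands for the part that bears it (a point fixed in the world has none). Each returns a list of dicts, best first, with "conf" (0 to 1); they miss things now and then, are a little off and sometimes report something else, mostly with a low value. They report only what shows in the picture. A call takes as long as a camera call. They do not tell look-alikes from the thing itself.
- models.search_frame(camera, name): "extent" ([left, top, right, bottom] in pixels, round what is visible of it).
The state is a dict: "t": time; "q": joint angles; "dq": joint speeds; "effort": joint torques, N m; "tool_pos": TCP position; "tool_rot": TCP orientation; "contact_force": force on the tool from outside, world axes, zero at the start; "wrist_torque": the same for the moment, N m; "opening": finger opening in m.
Only numpy, scipy, OpenCV 4.12 (cv2) and the standard library are available. Lean on these libraries where they do the work, as an engineer would, in place of code of your own. Each camera call takes 0.05 s, during which the arm holds its last target. There are 200 camera calls.

## Task

Pipe sleeves for the sink repair stand in a row on the black mat. Working from the robot's left to its right, try each one upright on the stepped gauge pin, as far down as it will go. Stand every sleeve that reaches the gauge's base plate on the sloped wooden rack, slid down until it rests against the stop, and stand every sleeve that stops at the step upright on the floor of the flat grey tray; leave the mug, ice tray and jar where they are.

Things in the scene. Friction and masses are not known exactly. Their poses are not given: they have to be found in the camera images.
- sleeve_1a: plain white plastic pipe sleeve, an upright open tube 60 mm outside, 64 mm tall, 0.15 kg; origin at the centre of its underside, z up its axis. It stands in the first (leftmost, +y) place of the row if it is there: at most one of sleeve_1a and sleeve_1b is present. Bore either 40 mm or 32 mm; which one is not told, the gauge shows it
- sleeve_1b: plain white plastic pipe sleeve, an upright open tube 60 mm outside, 64 mm tall, 0.15 kg; origin at the centre of its underside, z up its axis. It stands in the first (leftmost, +y) place of the row if it is there: at most one of sleeve_1a and sleeve_1b is present. Bore either 40 mm or 32 mm; which one is not told, the gauge shows it
- sleeve_2a: plain white plastic pipe sleeve, an upright open tube 60 mm outside, 64 mm tall, 0.15 kg; origin at the centre of its underside, z up its axis. It stands in the second place of the row if it is there: at most one of sleeve_2a and sleeve_2b is present. Bore either 40 mm or 32 mm; which one is not told, the gauge shows it
- sleeve_2b: plain white plastic pipe sleeve, an upright open tube 60 mm outside, 64 mm tall, 0.15 kg; origin at the centre of its underside, z up its axis. It stands in the second place of the row if it is there: at most one of sleeve_2a and sleeve_2b is present. Bore either 40 mm or 32 mm; which one is not told, the gauge shows it
- sleeve_3a: plain white plastic pipe sleeve, an upright open tube 60 mm outside, 64 mm tall, 0.15 kg; origin at the centre of its underside, z up its axis. It stands in the third place of the row if it is there: at most one of sleeve_3a and sleeve_3b is present. Bore either 40 mm or 32 mm; which one is not told, the gauge shows it
- sleeve_3b: plain white plastic pipe sleeve, an upright open tube 60 mm outside, 64 mm tall, 0.15 kg; origin at the centre of its underside, z up its axis. It stands in the third place of the row if it is there: at most one of sleeve_3a and sleeve_3b is present. Bore either 40 mm or 32 mm; which one is not told, the gauge shows it
- sleeve_4a: plain white plastic pipe sleeve, an upright open tube 60 mm outside, 64 mm tall, 0.15 kg; origin at the centre of its underside, z up its axis. It stands in the fourth (rightmost, -y) place of the row if it is there: at most one of sleeve_4a and sleeve_4b is present. Bore either 40 mm or 32 mm; which one is not told, the gauge shows it
- sleeve_4b: plain white plastic pipe sleeve, an upright open tube 60 mm outside, 64 mm tall, 0.15 kg; origin at the centre of its underside, z up its axis. It stands in the fourth (rightmost, -y) place of the row if it is there: at most one of sleeve_4a and sleeve_4b is present. Bore either 40 mm or 32 mm; which one is not told, the gauge shows it
- gauge: steel gauge, fixed: base plate 80 x 80 x 20 mm with one upright stepped pin; origin at the centre of its underside. Pin from the plate (height 20 mm) up: 36 mm diameter to height 54 mm, a cone 4 mm high narrowing to 28 mm, 28 mm diameter to height 76 mm, cone tip to 86 mm. A 40 mm bore goes down to the plate (underside at 20 mm), a 32 mm bore stops on the step (underside at about 56 mm)
- rack: sloped wooden rack, fixed, open on top, 284 mm wide along its y and 150 mm deep: its floor rises at 15 degrees along its +x, low end towards the robot. At the low end a stop lip stands 16 mm above the floor and square to it, side walls likewise. Inside width 272 mm: room for four sleeves side by side. Sleeves do not reliably slide on it by themselves. Origin at counter level under its middle
- rack_stop (a point): point on the rack's floor in the middle of the low end, at the foot of the stop lip's inner face, 20 mm above the counter; its axes are the rack's (x level, away from the stop; y along the stop; z up). A sleeve against the stop, standing flat on the slope, has its origin 30 mm up the slope from there (29 mm in x, 8 mm in z)
- tray: flat grey plastic tray, fixed, 200 mm (its x) by 160 mm (its y), walls 20 mm high and 5 mm thick, floor 5 mm above the counter; room for two by two sleeves. Origin at the centre of its underside
- mug: white mug, bystander, 80 mm across, 95 mm tall; origin at the centre of its underside
- ice_tray: white ice-cube tray, bystander, 120 x 240 x 35 mm; origin at the centre of its underside
- jar: amber glass jar, bystander, not always there, 70 mm across, 110 mm tall; origin at the centre of its underside
There are look-alikes about, which are no part of the job. Leave any orange or purple look-alike of the sleeve_3b alone.

How it is judged:
By the outcome, as a careful person would: the job done as asked, in the order asked, and still so for the second after the job is handed in, with the robot touching nothing.
Of sleeve_1a, sleeve_1b only 1 to 1 are there at a start; the rules pass over those that are not, and their reading is None.
Of sleeve_2a, sleeve_2b only 1 to 1 are there at a start; the rules pass over those that are not, and their reading is None.
Of sleeve_3a, sleeve_3b, jar only 1 to 1 are there at a start; the rules pass over those that are not, and their reading is None.
Of sleeve_4a, sleeve_4b only 1 to 1 are there at a start; the rules pass over those that are not, and their reading is None.
At some moment in a run one of sleeve_1a, sleeve_1b, sleeve_2a, sleeve_2b, sleeve_3a, sleeve_3b, sleeve_4a, sleeve_4b may be knocked a few centimetres aside while the robot is not near it.
It also fails if it takes over 210 s, if anything falls off the work surface, if the arm or the gripper's body presses on something with over 40 N, if the wrist force passes 120 N, or if a joint passes its speed limit or range.

## Working session

There is one attempt and no reset: what is moved stays moved. The work goes in short steps, Python scripts to look and compute and a shell command to move; the robot and the scene stay as the last step left them, time stands still between calls to the robot, and variables do not carry over. Pictures are saved under pics/ and viewed, about 12 in all and at most 16, crops included, and the job is handed in when it is done.

```bash
mkdir -p pics; ls; cat > h.py <<'E'
import numpy as np, cv2
from scipy.spatial.transform import Rotation as Ro
from station import ctrl, get_image, calibration, finish_job, models
def snap(n,f): 
    im=get_image(n); cv2.imwrite('pics/'+f+'.png',im[:,:,::-1]); return im
def ray(n,u,v,z):
    c=calibration(n);M,R,t=[np.array(c[k]) for k in('mtx','R','t')]
    d=R.T@np.linalg.inv(M)@[u,v,1.];o=-R.T@t
    return o+d*(z-o[2])/d[2]
def proj(n,X):
    c=calibration(n);M,R,t=[np.array(c[k]) for k in('mtx','R','t')]
    p=M@(R@np.array(X)+t);return p[:2]/p[2]
def rel(x,y,z):
    "shift in tool axes to reach TCP world x,y,z"
    o=ctrl.get_obs();return Ro.from_rotvec(o['tool_rot']).inv().apply(np.array([x,y,z])-o['tool_pos'])
E
python3 - <<'E'
from h import *
o=ctrl.get_obs();print({k:np.round(v,4) for k,v in o.items()},ctrl.tcp_to_grasp)
print(Ro.from_rotvec(o['tool_rot']).as_matrix().round(3))
a=snap('scene','s0');b=snap('top','t0')
for n in('top','scene'):
  for k in('sleeve_1a','gauge','rack','tray','mug','jar','ice_tray'):
    print(n,k,[(np.round(d['extent']).astype(int).tolist(),round(d['conf'],2)) for d in models.search_frame(n,k)][:9])
c=calibration('top');print(np.round(c['mtx']),-np.array(c['R']).T@c['t'],np.round(c['R'],2))
E
```

```text
pics
{'t': np.float64(0.0), 'q': array([-1.46  ,  0.0534,  1.6143, -0.    ,  1.476 , -0.119 ]), 'dq': array([-0.0007, -0.0004,  0.0003,  0.0002, -0.0004, -0.0005]), 'effort': array([ 7.00000e-04, -3.93683e+01, -3.70171e+01, -1.00000e-04,
        7.00000e-03, -0.00000e+00]), 'tool_pos': array([ 0.1423, -0.6079,  0.23  ]), 'tool_rot': array([-3.1188, -0.36  ,  0.    ]), 'contact_force': array([-0.101 , -0.3541, -0.4966]), 'wrist_torque': array([-0.0101,  0.0413, -0.0248]), 'opening': np.float64(0.0855)} 0.0187
[[ 0.974  0.228 -0.   ]
 [ 0.228 -0.974  0.002]
 [ 0.    -0.002 -1.   ]]
top sleeve_1a [([194, 198, 218, 216], 0.75), ([296, 132, 349, 204], 0.41)]
top gauge [([235, 145, 263, 172], 0.59), ([200, 198, 218, 216], 0.18)]
top rack [([125, 137, 219, 191], 0.69)]
top tray [([294, 130, 352, 203], 0.94)]
top mug [([90, 216, 129, 254], 0.74)]
top jar []
top ice_tray [([349, 235, 436, 286], 0.74), ([296, 131, 352, 201], 0.48), ([298, 202, 321, 220], 0.31)]
scene sleeve_1a [([249, 137, 269, 170], 0.72)]
scene gauge [([262, 201, 299, 234], 0.79)]
scene rack [([264, 107, 360, 195], 0.6)]
scene tray [([177, 235, 276, 329], 0.94)]
scene mug [([270, 64, 301, 106], 0.71)]
scene jar []
scene ice_tray [([23, 234, 138, 335], 0.89)]
[[385.   0. 253.]
 [  0. 385. 187.]
 [  0.   0.   1.]] [ 0.42654669 -0.01763538  1.20596648] [[ 0.03 -1.    0.01]
 [-1.   -0.03 -0.08]
 [ 0.08 -0.01 -1.  ]]
```

```bash
python3 - <<'E'
import cv2,numpy as np
t=cv2.imread('pics/t0.png');s=cv2.imread('pics/s0.png')
cv2.imwrite('pics/t1.png',cv2.resize(t[110:310,80:450],None,fx=2.16,fy=2.16,interpolation=cv2.INTER_CUBIC))
cv2.imwrite('pics/s1.png',cv2.resize(s,None,fx=1.5,fy=1.5))
E
```

```text
(no output)
```

View pics/t1.png

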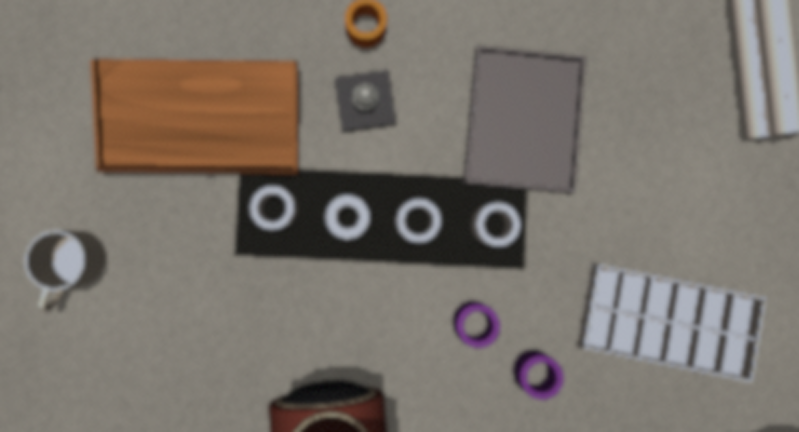

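View pics/s1.png

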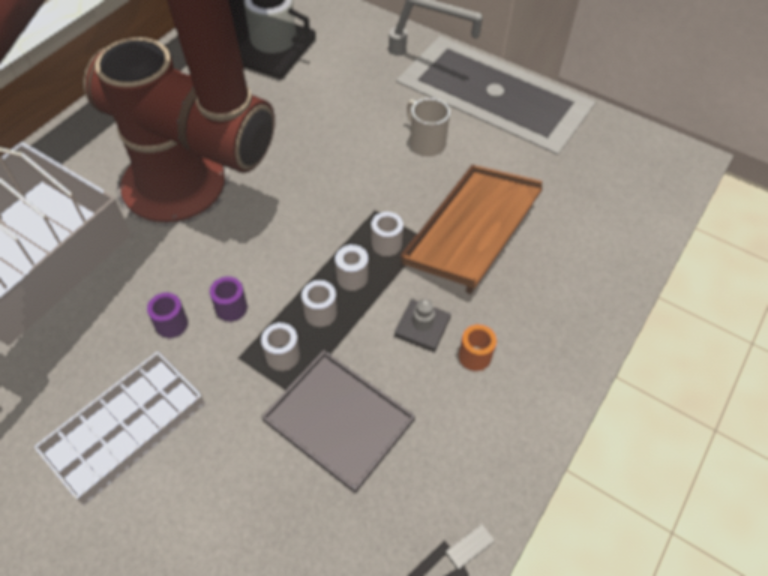

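Top crop: four white sleeves on the black mat at crop px (271,208), (347,217), (418,220), (497,224); all plain white and on the mat, as described. The orange (366,22) and purple (476,324), (539,374) ones are look-alikes and stay put. The rack is left, the gauge pin at (366,97), the tray right, and no jar is visible.

```bash
cat >> h.py <<'E'
def rings(im,n='top',z=0.064):
    hsv=cv2.cvtColor(im,cv2.COLOR_RGB2HSV)
    m=((hsv[:,:,2]>165)&(hsv[:,:,1]<50)).astype(np.uint8)
    cs,h=cv2.findContours(m,cv2.RETR_CCOMP,cv2.CHAIN_APPROX_NONE);out=[]
    for i,c in enumerate(cs):
        k=h[0][i][2] if h is not None else -1
        if h[0][i][3]<0 and k>=0 and cv2.contourArea(c)>150:
            (u,v),r=cv2.minEnclosingCircle(c);hh=max(cv2.contourArea(cs[j]) for j in range(len(cs)) if h[0][j][3]==i)
            if r<60 or n!='top': out.append((ray(n,u,v,z).round(4).tolist(),[round(u,1),round(v,1)],round(r,1),round(2*(hh/np.pi)**.5,1)))
    return out
E
python3 - <<'E'
from h import *
im=cv2.imread('pics/t0.png')[:,:,::-1].copy()
for r in rings(im):print(r)
f=lambda p:(80+p[0]/2.16,110+p[1]/2.16)
for nm,ps,z in(('gaugeplate',[(336,76),(387,71),(394,124),(344,131)],.02),('pin',[(366,96)],.08),
 ('tray',[(477,48),(584,58),(573,192),(465,181)],.02),('rackhi',[(95,60),(298,62)],.075),('racklo',[(298,172),(100,172)],.036)):
  P=np.array([ray('top',*f(p),z) for p in ps]);print(nm,P.round(4)[:,:2].tolist(),P.mean(0).round(4))
E
```

```text
([0.4423, -0.1972, 0.064], [310.3, 213.4], 9.1, 15.7)
([0.4443, -0.0875, 0.064], [273.4, 211.8], 9.2, 15.7)
([0.4471, 0.01, 0.064], [240.5, 210.0], 9.2, 12.9)
([0.4569, 0.1142, 0.064], [205.5, 205.8], 9.1, 15.7)
([0.628, -0.7584, 0.064], [497.0, 156.5], 33.6, 1.6)
([0.944, -0.7165, 0.064], [481.0, 54.5], 16.4, 1.6)
([1.0223, -0.5628, 0.064], [431.0, 28.5], 41.4, 6.4)
([1.0178, -0.3642, 0.064], [366.9, 28.0], 40.4, 2.3)
([1.0083, 0.4266, 0.064], [110.0, 23.5], 38.9, 3.4)
([1.0054, 0.6238, 0.064], [45.5, 22.5], 37.9, 15.1)
gaugeplate [[0.6492, 0.0322], [0.6585, -0.0413], [0.5817, -0.0532], [0.5696, 0.0184]] [ 0.6148 -0.011   0.02  ]
pin [[0.6114, -0.0122]] [ 0.6114 -0.0122  0.08  ]
tray [[0.6959, -0.1709], [0.6855, -0.3265], [0.4905, -0.3118], [0.5022, -0.1568]] [ 0.5935 -0.2415  0.02  ]
rackhi [[0.6521, 0.3618], [0.657, 0.0828]] [0.6545 0.2223 0.075 ]
racklo [[0.5078, 0.0811], [0.5004, 0.3596]] [0.5041 0.2203 0.036 ]
```

```bash
python3 -m creep '[[1,0,0,0,0,0,-7.68],[1,0,0,0,0,0,-7.68],[1,0,0,0,0,0,-7.68],[1,0,0,0,0,0,-7.68],[1,0,0,0,0,0,-7.68],[1,0,0,0,0,0,-7.68],[1,0,0,0,0,0,-7.68],[1,0,0,0,0,0,-7.68],[1,0,0,0,0,0,-7.68],[1,0,0,0,0,0,-7.68]]' 30
python3 -m creep '[[1,0.03,0.04,0,0,0,0],[1,0.03,0.04,0,0,0,0],[1,0.03,0.04,0,0,0,0],[1,0.03,0.04,0,0,0,0],[1,0.04,0.02,0,0,0,0],[1,0.04,0.02,0,0,0,0],[1,0.04,0.02,0,0,0,0],[1,0.04,0.015,0,0,0,0],[1,0.04,0,0,0,0,0],[1,0.04,0,0,0,0,0],[1,0.04,0,0,0,0,0],[1,0.04,0,0,0,0,0],[1,0.04,0,0,0,0,0],[1,0.04,0,0,0,0,0],[1,0.04,0,0,0,0,0],[1,0.04,0,0,0,0,0],[1,0.04,0,0,0,0,0],[1,0.04,0,0,0,0,0],[1,0,0,0,0,0,0],[1,0,0,0,0,0,0]]'
python3 - <<'E'
from h import *
o=ctrl.get_obs();print(o['t'],o['tool_pos'].round(4),o['tool_rot'].round(3),o['q'].round(2))
print([proj('wrist',p).round(0).tolist() for p in([.457,.114,.064],[.457,.114,0])],proj('wrist',o['tool_pos']).round())
snap('wrist','w1')
E
```

```text
t: 1.8
tool_pos: [0.1424, -0.6085, 0.2313]
tool_rot: [-2.216, -2.227, -0.0]
contact_force: [-0.6, 0.2, -0.4]
opening: 0.0851
t: 3.8
tool_pos: [0.3776, 0.0719, 0.2315]
tool_rot: [2.219, 2.223, -0.0]
contact_force: [0.4, 0.3, 0.2]
opening: 0.0852
3.8 [0.3776 0.0719 0.2315] [ 2.219  2.223 -0.   ] [-0.01 -0.58  2.13 -0.    1.59 -0.01]
[[342.0, 126.0], [328.0, 118.0]] [258. 256.]
```

View pics/w1.png

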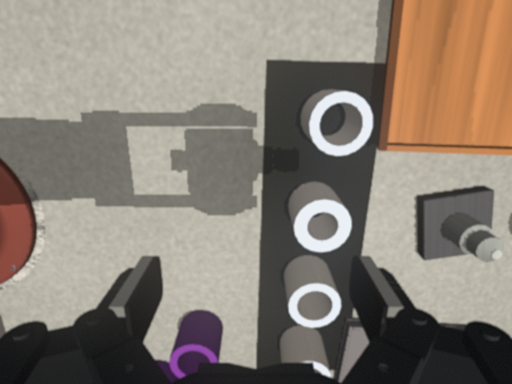

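Wrist view: sleeve 1's rim is at (340,123), predicted (342,126). The pin tip is at about (490,248), and the rack's low edge at x≈388.

```bash
cat >> h.py <<'E'
def tgt(x,y,z):
    r=rel(x,y,z);print('tool shift to',(x,y,z),r.round(4))
E
python3 - <<'E'
from h import *
im=cv2.imread('pics/w1.png')[:,:,::-1].copy()
for r in rings(im,'wrist'):print(r)
for p,z in(((493,251),.083),((431,259),.02),((417,194),.02),((489,188),.02),((388,148),.036),((400,0),.036)):print(p,ray('wrist',*p,z).round(4))
tgt(.457,.114,.15);o=ctrl.get_obs()['tool_pos'];print(proj('wrist',o-[0,0,.1]),calibration('wrist')['mtx'][0][0])
E
```

```text
([0.4429, -0.0869, 0.064], [314.3, 304.7], 26.3, 32.4)
([0.4457, 0.011, 0.064], [322.5, 225.6], 29.1, 29.7)
([0.2539, -0.0375, 0.064], [142.3, 266.4], 150.4, 2.3)
([0.5752, -0.009, 0.064], [444.0, 243.0], 113.8, 83.6)
([0.4559, 0.1156, 0.064], [340.9, 123.1], 33.5, 43.5)
(493, 251) [ 0.6136 -0.008   0.083 ]
(431, 259) [ 0.5914 -0.0538  0.02  ]
(417, 194) [0.5609 0.0304 0.02  ]
(489, 188) [0.6415 0.0377 0.02  ]
(388, 148) [0.5143 0.0866 0.036 ]
(400, 0) [0.5076 0.2225 0.036 ]
tool shift to (0.457, 0.114, 0.15) [0.043  0.0792 0.0814]
[257.25944231 191.29285366] 328.9405560881263
```

```bash
python3 -m creep '[[1,0.022,0.0393,0,0,0,0],[1,0.022,0.0393,0,0,0,0],[1,0,0,0.04,0,0,0],[1,0,0,0.04,0,0,0],[1,0,0,0.03,0,0,0],[1,0,0,0.03,0,0,0],[1,0,0,0.03,0,0,0],[1,0,0,0.034,0,0,0],[1,0,0,0,0,0,0],[1,0,0,0,0,0,0],[1,0,0,0,0,0,0]]'
python3 - <<'E'
from h import *
tgt(.456,.115,.027)
E
```

```text
t: 4.95
tool_pos: [0.4583, 0.1147, 0.0295]
tool_rot: [2.222, 2.218, 0.004]
contact_force: [-0.1, 1.0, 0.5]
opening: 0.0853
tool shift to (0.456, 0.115, 0.027) [ 0.0003 -0.0023  0.0025]
```

```bash
python3 -m creep '[[0.3,0,-0.0015,0.002,0,0,0],[0.3,0,0,0,0,0,0],[0.3,0,0,0,0,0,0],[0.3,0,0,0,0,0,0],[0.3,0,0,0,0,0,0],[0.3,0,0,0,0,0,0],[0.3,0,0,0,0,0,0],[0.3,0,0,0,0,0,0],[0.3,0,0,0,0,0,0],[0.3,0,0,-0.03,0,0,0],[0.3,0,0,-0.04,0,0,0],[0.3,0,0,-0.04,0,0,0],[0.3,0,0,-0.02,0,0,0],[0.3,0,0,0,0,0,0],[0.3,0,0,0,0,0,0]]' 40
python3 - <<'E'
from h import *
tgt(.612,-.0105,.157);snap('wrist','w2')
o=ctrl.get_obs();print(o['tool_pos'],rings(snap('top','t2')))
E
```

```text
t: 6.45
tool_pos: [0.4545, 0.1153, 0.1548]
tool_rot: [-2.222, -2.221, 0.0]
contact_force: [-0.7, -0.6, -2.5]
opening: 0.0597
tool shift to (0.612, -0.0105, 0.157) [-0.1258  0.1575 -0.0022]
[0.45375923 0.11522757 0.15355346] [([0.0632, -0.7479, 0.064], [498.1, 349.3], 25.8, 1.6), ([0.4422, -0.1968, 0.064], [310.1, 213.4], 9.4, 15.3), ([0.4452, -0.0879, 0.064], [273.5, 211.5], 9.3, 15.3), ([0.4471, 0.0105, 0.064], [240.4, 210.0], 9.3, 12.4), ([0.9929, 0.7481, 0.064], [4.5, 25.2], 20.3, 2.6), ([1.0245, -0.7399, 0.064], [488.0, 29.5], 37.4, 4.1), ([1.0039, 0.6222, 0.064], [46.0, 23.0], 39.4, 1.6)]
```

View pics/w2.png

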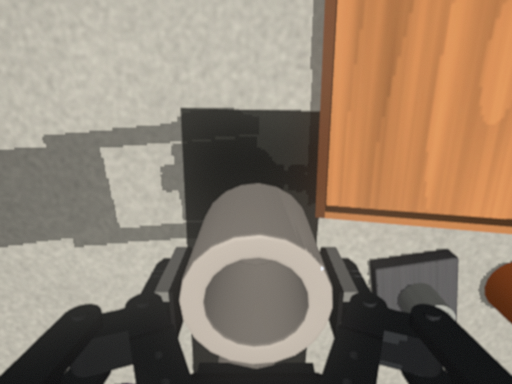

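Sleeve 1 is held, with its rim at (257,299). Next I'll stop just short of the gauge (−y side), so the wrist camera sees the pin beyond the sleeve.

```bash
python3 -m creep '[[0.3,-0.038,0.0316,-0.003,0,0,0],[0.3,-0.038,0.0316,-0.003,0,0,0],[0.3,-0.038,0.0316,-0.003,0,0,0],[0.3,-0.038,0.0316,-0.003,0,0,0],[0.3,-0.038,0.0316,-0.003,0,0,0],[0.3,0,0,0,0,0,0],[0.3,0,0,0,0,0,0],[0.3,0,0,0,0,0,0],[0.3,0,0,0,0,0,0],[0.3,0,0,0,0,0,0]]'
python3 - <<'E'
from h import *
o=ctrl.get_obs();print(o['tool_pos']);im=snap('wrist','w3')
tgt(.612,-.0105,.157);
print(proj('wrist',[.612,-.0105,.08]),calibration('wrist'),o['tool_pos'])
E
```

```text
t: 7.55
tool_pos: [0.6121, -0.0737, 0.1701]
tool_rot: [-2.22, -2.222, 0.0]
contact_force: [-0.5, -0.3, -1.1]
opening: 0.0597
[ 0.61212195 -0.07374698  0.17010538]
tool shift to (0.612, -0.0105, 0.157) [ 0.0634 -0.0003  0.0134]
[257.14962054 109.07800559] {'mtx': array([[328.94055609,   0.        , 255.68872073],
       [  0.        , 328.94055609, 191.98925581],
       [  0.        ,   0.        ,   1.        ]]), 'R': array([[ 9.99999035e-01,  1.37662532e-03, -1.87097438e-04],
       [ 1.36384829e-03, -9.47098651e-01,  3.20939692e-01],
       [ 2.64613974e-04, -3.20939637e-01, -9.47099614e-01]]), 't': array([-0.61095815, -0.09387979,  0.30006465])} [ 0.61212195 -0.07374698  0.17010538]
```

View pics/w3.png

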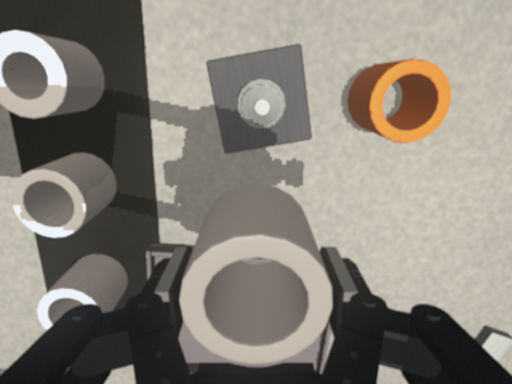

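```bash
python3 - <<'E'
from h import *
print('tip',ray('wrist',262,106,.086),'ring36',ray('wrist',261,103,.054),'ring28',ray('wrist',261,103,.076))
P=np.array([ray('wrist',*p,.02) for p in((207,61),(300,44),(311,137),(226,153))]);print(P.round(4),P.mean(0))
print('rim',ray('wrist',257,299,.1701+.0375),ctrl.get_obs()['tool_pos'])
E
```

```text
tip [ 0.61523272 -0.00800083  0.086     ] ring36 [ 0.61504352 -0.00805165  0.054     ] ring28 [ 0.61470217 -0.00667504  0.076     ]
[[ 0.5704  0.0236  0.02  ]
 [ 0.6472  0.0366  0.02  ]
 [ 0.6604 -0.0395  0.02  ]
 [ 0.5841 -0.0541  0.02  ]] [ 0.61554218 -0.00836272  0.02      ]
rim [ 0.6116001 -0.0713482  0.2076   ] [ 0.6123206  -0.07391051  0.17035454]
```

```bash
python3 -m creep '[[0.3,0.032,0.0015,0,0,0,0],[0.3,0.0325,0.0015,0,0,0,0],[0.3,0,0,0.02,0,0,0],[0.3,0,0,0.02,0,0,0],[0.3,0,0,0,0,0,0],[0.3,0,0,0,0,0,0],[0.3,0,0,0.006,0,0,0],[0.3,0,0,0.006,0,0,0],[0.3,0,0,0.006,0,0,0],[0.3,0,0,0.006,0,0,0],[0.3,0,0,0.006,0,0,0],[0.3,0,0,0.006,0,0,0],[0.3,0,0,0,0,0,0],[0.3,0,0,0,0,0,0]]'
python3 - <<'E'
from h import *
tgt(.615,-.0092,.0475)
E
```

```text
t: 9.0
tool_pos: [0.6157, -0.0103, 0.094]
tool_rot: [-2.222, -2.22, 0.0]
contact_force: [0.0, 0.3, -0.9]
opening: 0.0599
tool shift to (0.615, -0.0092, 0.0475) [ 0.0011 -0.0007  0.0465]
```

```bash
python3 -m creep '[[0.3,0.0005,-0.0005,0.004,0,0,0],[0.3,0,0,0.004,0,0,0],[0.3,0,0,0.003,0,0,0],[0.3,0,0,0.003,0,0,0],[0.3,0,0,0.003,0,0,0],[0.3,0,0,0,0,0,0]]'
```

```text
t: 9.6
tool_pos: [0.6149, -0.0098, 0.0766]
tool_rot: [-2.221, -2.22, 0.001]
contact_force: [-0.3, 0.4, -1.4]
opening: 0.0601
```

```bash
python3 -m creep '[[0.3,0,0,0.006,0,0,0],[0.3,0,0,0.006,0,0,0],[0.3,0,0,0.006,0,0,0],[0.3,0,0,0.004,0,0,0],[0.3,0,0,0.003,0,0,0],[0.3,0,0,0.002,0,0,0],[0.3,0,0,0.001,0,0,0],[0.3,0,0,0,0,0,0],[0.3,0,0,0,0,0,0]]'
```

```text
t: 10.5
tool_pos: [0.6155, -0.0099, 0.0496]
tool_rot: [2.222, 2.221, 0.0]
contact_force: [0.2, -0.5, -1.7]
opening: 0.0598
```

```bash
python3 -m creep '[[0.3,0,0,0.001,0,0,0],[0.3,0,0,0.001,0,0,0],[0.3,0,0,0,0,0,0]]'; python3 -m creep '[[0.3,0,0,0.001,0,0,0],[0.3,0,0,0.001,0,0,0],[0.3,0,0,0,0,0,0]]'
```

```text
t: 10.8
tool_pos: [0.6154, -0.0098, 0.0473]
tool_rot: [2.222, 2.221, 0.0]
contact_force: [-0.1, -0.2, -0.7]
opening: 0.0596
t: 11.1
tool_pos: [0.6156, -0.0099, 0.0473]
tool_rot: [-2.222, -2.221, 0.0]
contact_force: [-4.8, 0.0, 8.9]
opening: 0.0596
```

Sleeve 1 sits on the base plate (bottom 20 mm, contact 9 N), so it has a 40 mm bore and goes to the rack.

```bash
python3 -m creep '[[0.3,0,0,-0.01,0,0,0],[0.3,0,0,-0.025,0,0,0],[0.3,0,0,-0.04,0,0,0],[0.3,0,0,-0.038,0,0,0],[0.3,0,0,0,0,0,0],[0.3,0.04,-0.0101,0,0,0,0],[0.3,0.04,-0.0101,0,0,0,0],[0.3,0.04,-0.0101,0,0,0,0],[0.3,0.04,-0.0101,0,0,0,0],[0.3,0.04,-0.0101,0,0,0,0],[0.3,0.04,-0.0101,0,0,0,0],[0.3,0.04,-0.0101,0,0,0,0],[0.3,0.04,-0.0101,0,0,0,0],[0.3,0,0,0,-7.5,0,0],[0.3,0,0,0,-7.5,0,0],[0.3,0,0,0,0,0,0],[0.3,0,0,0,0,0,0],[0.3,0,0,0,0,0,0]]'
python3 - <<'E'
from h import *
print(Ro.from_rotvec(ctrl.get_obs()['tool_rot']).as_matrix()[:,2]);tgt(.5527,.31,.0914);snap('wrist','w4')
E
```

```text
t: 12.9
tool_pos: [0.5358, 0.3101, 0.1591]
tool_rot: [2.083, 2.08, 0.275]
contact_force: [0.3, -0.1, -1.2]
opening: 0.0595
[ 2.58814123e-01  2.12885982e-04 -9.65927122e-01]
tool shift to (0.5527, 0.31, 0.0914) [-0.0001 -0.0012  0.0698]
```

View pics/w4.png

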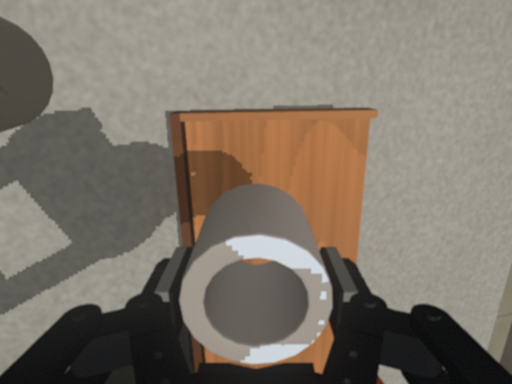

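```bash
python3 - <<'E'
from h import *
for p in((187,125),(189,170),(191,230)):print(ray('wrist',*p,.02).round(4))
print(ray('wrist',172,115,.036),ray('wrist',376,113,.075))
E
```

```text
[0.5143 0.3578 0.02  ]
[0.5134 0.3198 0.02  ]
[0.5116 0.2636 0.02  ]
[0.5027162  0.36759949 0.036     ] [0.65235665 0.36881843 0.075     ]
```

```bash
python3 -m creep '[[0.3,0,0,0.035,0,0,0],[0.3,0,0,0.035,0,0,0],[0.3,0,0,0.012,0,0,0],[0.3,0,0,0.008,0,0,0],[0.3,0,0,0.004,0,0,0],[0.3,0,0,0.002,0,0,0],[0.3,0,0,0,0,0,0],[0.3,0,0,0,0,0,0]]'; python3 -m creep '[[0.3,0,0,0.001,0,0,0],[0.3,0,0,0.001,0,0,0],[0.3,0,0,0,0,0,0]]';python3 - <<'E'
from h import *
tgt(.542-.007,.31,.028+.0264)
E
```

```text
t: 13.75
tool_pos: [0.5601, 0.3106, 0.067]
tool_rot: [2.082, 2.081, 0.277]
contact_force: [-0.9, -0.4, -1.4]
opening: 0.0595
t: 14.05
tool_pos: [0.56, 0.3102, 0.0637]
tool_rot: [2.082, 2.081, 0.274]
contact_force: [-0.1, -0.3, -0.4]
opening: 0.0598
tool shift to (0.535, 0.31, 0.054400000000000004) [-0.0002 -0.0265  0.0025]
```

```bash
python3 -m creep '[[0.3,0,0,0.001,0,0,0],[0.3,0,0,0,0,0,0]]'; python3 -m creep '[[0.3,0,0,0.001,0,0,0],[0.3,0,0,0,0,0,0]]'
```

```text
t: 14.25
tool_pos: [0.5602, 0.3102, 0.0625]
tool_rot: [2.082, 2.081, 0.274]
contact_force: [-0.1, 0.2, -2.0]
opening: 0.0592
t: 14.45
tool_pos: [0.5605, 0.3102, 0.0615]
tool_rot: [2.082, 2.081, 0.274]
contact_force: [1.2, -0.8, -1.7]
opening: 0.0599
```

```bash
python3 -m creep '[[0.3,0,0,0,0,0,0]]'; python3 -c "
from h import *
tgt(.535,.31,.0544)"
```

```text
t: 14.55
tool_pos: [0.5606, 0.3102, 0.0617]
tool_rot: [2.082, 2.081, 0.274]
contact_force: [0.1, -0.4, -2.0]
opening: 0.0596
tool shift to (0.535, 0.31, 0.0544) [-0.0002 -0.0266  0.0004]
```

```bash
python3 -m creep '[[0.3,0,0,0.001,0,0,0],[0.3,0,0,0,0,0,0]]'; python3 -m creep '[[0.3,0,0,0.001,0,0,0],[0.3,0,0,0,0,0,0]]'
```

```text
t: 14.75
tool_pos: [0.561, 0.3103, 0.0609]
tool_rot: [2.082, 2.081, 0.274]
contact_force: [-0.5, -0.6, -1.2]
opening: 0.0597
t: 14.95
tool_pos: [0.561, 0.3102, 0.0609]
tool_rot: [2.082, 2.081, 0.273]
contact_force: [-5.6, -2.5, 5.8]
opening: 0.0599
```

Contact with the slope. Sliding down to the stop.

```bash
python3 -m creep '[[0.3,0,-0.006,-0.0005,0,0,0],[0.3,0,-0.006,0,0,0,0],[0.3,0,-0.006,0,0,0,0],[0.3,0,-0.004,0,0,0,0],[0.3,0,0,0,0,0,0]]'; python3 -m creep '[[0.3,0,-0.002,0,0,0,0],[0.3,0,0,0,0,0,0]]'; python3 -m creep '[[0.3,0,-0.002,0,0,0,0],[0.3,0,0,0,0,0,0]]'
```

```text
t: 15.45
tool_pos: [0.5394, 0.3105, 0.055]
tool_rot: [2.082, 2.081, 0.275]
contact_force: [-2.1, -0.1, 4.9]
opening: 0.0594
t: 15.65
tool_pos: [0.5381, 0.3105, 0.0546]
tool_rot: [2.082, 2.081, 0.276]
contact_force: [-0.8, 0.2, 4.7]
opening: 0.06
t: 15.85
tool_pos: [0.5365, 0.3104, 0.0542]
tool_rot: [2.082, 2.08, 0.276]
contact_force: [1.6, 0.4, 4.2]
opening: 0.0596
```

```bash
python3 -m creep '[[0.3,0,-0.001,0,0,0,0],[0.3,0,0,0,0,0,0]]'; python3 -m creep '[[0.3,0,-0.001,0,0,0,0],[0.3,0,0,0,0,0,0]]'
```

```text
t: 16.05
tool_pos: [0.5364, 0.3105, 0.0543]
tool_rot: [2.081, 2.08, 0.279]
contact_force: [5.1, 0.5, 2.9]
opening: 0.0595
t: 16.25
tool_pos: [0.5362, 0.3105, 0.0543]
tool_rot: [2.079, 2.079, 0.281]
contact_force: [8.5, 0.7, 1.3]
opening: 0.0592
```

Against the stop (Fx 8.5 N). Releasing and backing off.

```bash
python3 -m creep '[[0.82,0,0.0015,0,0,0,0],[0.82,0,0,0,0,0,0],[0.82,0,0,0,0,0,0],[0.85,0,0,0,0,0,0],[1,0,0,0,0,0,0],[1,0,0,0,0,0,0],[1,0,0,0,0,0,0],[1,0,0,-0.03,0,0,0],[1,0,0,-0.04,0,0,0],[1,0,0,-0.04,0,0,0],[1,0,0,0,0,0,0],[1,0,0,0,7.5,0,0],[1,0,0,0,7.5,0,0],[1,0,0,0,0,0,0]]'
python3 - <<'E'
from h import *
im=snap('top','t3')
for r in rings(im):
  if r[0][0]<.8:print(r)
print(ray('top',*proj('top',[.5413-.2588*.064,.3105,.028+.0618]),.064))
tgt(.4465,.0105,.15)
E
```

```text
t: 17.65
tool_pos: [0.5092, 0.3099, 0.1595]
tool_rot: [2.224, 2.218, 0.0]
contact_force: [0.1, 0.2, -0.1]
opening: 0.0853
([0.4427, -0.1972, 0.064], [310.3, 213.3], 9.6, 14.9)
([0.4444, -0.088, 0.064], [273.5, 211.7], 9.5, 14.9)
([0.4471, 0.0102, 0.064], [240.4, 210.0], 9.6, 12.3)
([0.6053, 0.5819, 0.064], [50.5, 152.0], 25.5, 2.8)
[0.52700645 0.31808479 0.064     ]
tool shift to (0.4465, 0.0105, 0.15) [-0.2995 -0.0609  0.009 ]
```

```bash
python3 -m creep '[[1,-0.0375,-0.0078,0,0,0,0],[1,-0.0375,-0.0078,0,0,0,0],[1,-0.0375,-0.0078,0,0,0,0],[1,-0.0375,-0.0078,0,0,0,0],[1,-0.0375,-0.0078,0,0,0,0],[1,-0.0375,-0.0078,0,0,0,0],[1,-0.0375,-0.0078,0,0,0,0],[1,-0.0375,-0.0078,0,0,0,0],[1,0,0,0,0,0,0],[1,0,0,0,0,0,0]]'
python3 - <<'E'
from h import *
im=snap('top','t4')
for r in rings(im):
  if r[0][0]<.8:print(r)
t=cv2.resize(im[110:310,80:450,::-1],None,fx=2.16,fy=2.16,interpolation=cv2.INTER_CUBIC);cv2.imwrite('pics/t4c.png',t)
tgt(.446,.0108,.028)
E
```

```text
t: 18.7
tool_pos: [0.4436, 0.01, 0.159]
tool_rot: [2.223, 2.218, 0.001]
contact_force: [-0.3, -0.1, 1.1]
opening: 0.0855
([0.442, -0.1969, 0.064], [310.2, 213.5], 9.2, 15.6)
([0.5299, 0.3171, 0.064], [138.1, 179.4], 9.6, 15.9)
([0.7872, 0.737, 0.064], [3.0, 91.0], 18.2, 2.3)
tool shift to (0.446, 0.0108, 0.028) [1.000e-04 2.100e-03 1.311e-01]
```

View pics/t4c.png

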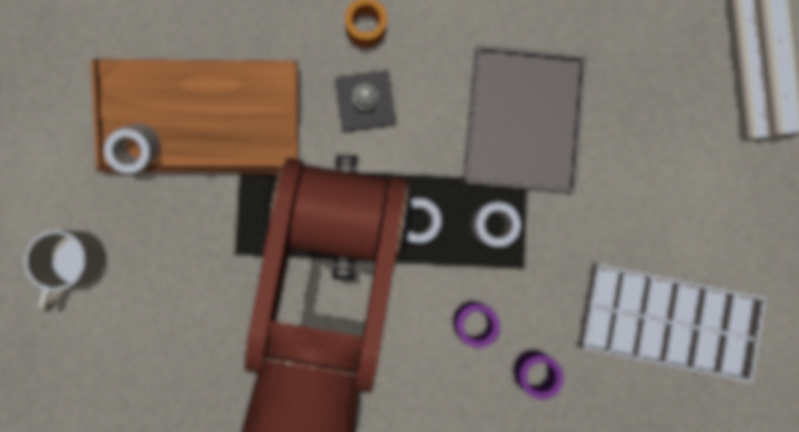

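Top view: sleeve 1 stands on the rack at the stop (crop 128,150); nothing else has moved. Taking sleeve 2.

```bash
python3 -m creep '[[1,0,0.002,0.045,0,0,0],[1,0,0,0.04,0,0,0],[1,0,0,0.03,0,0,0],[1,0,0,0.016,0,0,0],[1,0,0,0,0,0,0],[1,0,0,0,0,0,0],[0.3,0,0,0,0,0,0],[0.3,0,0,0,0,0,0],[0.3,0,0,0,0,0,0],[0.3,0,0,0,0,0,0],[0.3,0,0,0,0,0,0],[0.3,0,0,0,0,0,0],[0.3,0,0,0,0,0,0],[0.3,0,0,0,0,0,0]]'
python3 -m creep '[[0.3,0,0,-0.03,0,0,0],[0.3,0,0,-0.04,0,0,0],[0.3,0,0,-0.04,0,0,0],[0.3,0,0,-0.02,0,0,0],[0.3,-0.005,0.0425,0,0,0,0],[0.3,-0.005,0.0425,0,0,0,0],[0.3,-0.005,0.0425,0,0,0,0],[0.3,-0.005,0.0425,0,0,0,0],[0.3,0,0,0,0,0,0],[0.3,0,0,0,0,0,0],[0.3,0,0,0,0,0,0],[0.3,0,0,0,0,0,0]]'
python3 - <<'E'
from h import *
tgt(.6155,-.0102,.094);im=snap('wrist','w5')
E
```

```text
t: 20.15
tool_pos: [0.4481, 0.0103, 0.0307]
tool_rot: [2.22, 2.219, 0.004]
contact_force: [-0.4, 2.0, 5.8]
opening: 0.0599
t: 21.35
tool_pos: [0.6154, -0.0097, 0.1591]
tool_rot: [2.222, 2.221, 0.0]
contact_force: [-0.0, 0.2, -0.1]
opening: 0.06
tool shift to (0.6155, -0.0102, 0.094) [-0.0005  0.0001  0.0651]
```

```bash
python3 -m creep '[[0.3,0,0,0.02,0,0,0],[0.3,0,0,0.016,0,0,0],[0.3,0,0,0.006,0,0,0],[0.3,0,0,0.006,0,0,0],[0.3,0,0,0.006,0,0,0],[0.3,0,0,0.006,0,0,0],[0.3,0,0,0.004,0,0,0],[0.3,0,0,0,0,0,0],[0.3,0,0,0,0,0,0]]';python3 -m creep '[[0.3,0,0,0.002,0,0,0],[0.3,0,0,0.002,0,0,0],[0.3,0,0,0,0,0,0]]'
```

```text
t: 22.3
tool_pos: [0.6165, -0.0098, 0.0948]
tool_rot: [2.222, 2.221, 0.0]
contact_force: [-0.2, -0.0, -1.3]
opening: 0.0596
t: 22.6
tool_pos: [0.6161, -0.0098, 0.0904]
tool_rot: [-2.222, -2.221, 0.0]
contact_force: [0.2, 0.2, -0.9]
opening: 0.0596
```

```bash
python3 -m creep '[[0.3,0,0,0.001,0,0,0],[0.3,0,0,0.001,0,0,0],[0.3,0,0,0,0,0,0]]';python3 -m creep '[[0.3,0,0,0.001,0,0,0],[0.3,0,0,0.001,0,0,0],[0.3,0,0,0,0,0,0]]'
```

```text
t: 22.9
tool_pos: [0.6162, -0.0098, 0.0885]
tool_rot: [-2.222, -2.221, 0.0]
contact_force: [0.5, -0.2, -1.5]
opening: 0.0595
t: 23.2
tool_pos: [0.6163, -0.0097, 0.0866]
tool_rot: [-2.222, -2.221, -0.0]
contact_force: [0.5, 0.3, -1.0]
opening: 0.0595
```

```bash
python3 -m creep '[[0.3,0,0,0.001,0,0,0],[0.3,0,0,0.001,0,0,0],[0.3,0,0,0,0,0,0]]';python3 -m creep '[[0.3,0,0,0.001,0,0,0],[0.3,0,0,0.001,0,0,0],[0.3,0,0,0,0,0,0]]'
```

```text
t: 23.5
tool_pos: [0.6166, -0.0098, 0.0862]
tool_rot: [2.222, 2.221, -0.0]
contact_force: [-3.3, 0.1, 6.2]
opening: 0.0593
t: 23.8
tool_pos: [0.6168, -0.0099, 0.0861]
tool_rot: [2.222, 2.221, -0.0]
contact_force: [-7.9, 0.7, 14.0]
opening: 0.06
```

Sleeve 2 stops at the step (bottom ≈56 mm, 14 N) while centred on the pin, so it has a 32 mm bore and goes to the tray.

```bash
python3 -m creep '[[0.3,0,0,-0.01,0,0,0],[0.3,0,0,-0.03,0,0,0],[0.3,0,0,-0.035,0,0,0],[0.3,0,0,0,0,0,0],[0.3,-0.04,0.0027,0,0,0,0],[0.3,-0.04,0.0027,0,0,0,0],[0.3,-0.04,0.0027,0,0,0,0],[0.3,-0.04,0.0027,0,0,0,0],[0.3,-0.04,0.0027,0,0,0,0],[0.3,0,0,0,0,0,0],[0.3,0,0,0.04,0,0,0],[0.3,0,0,0.04,0,0,0],[0.3,0,0,0.025,0,0,0],[0.3,0,0,0.01,0,0,0],[0.3,0,0,0.003,0,0,0],[0.3,0,0,0.002,0,0,0],[0.3,0,0,0,0,0,0],[0.3,0,0,0,0,0,0]]'
```

```text
t: 25.6
tool_pos: [0.6309, -0.2103, 0.0396]
tool_rot: [2.22, 2.219, 0.002]
contact_force: [-0.2, -0.3, -0.8]
opening: 0.0596
```

```bash
python3 -m creep '[[0.3,0,0,0.002,0,0,0],[0.3,0,0,0.001,0,0,0],[0.3,0,0,0,0,0,0]]';python3 -m creep '[[0.3,0,0,0.001,0,0,0],[0.3,0,0,0.001,0,0,0],[0.3,0,0,0,0,0,0]]'
```

```text
t: 25.9
tool_pos: [0.6302, -0.2101, 0.0358]
tool_rot: [2.221, 2.22, 0.001]
contact_force: [-1.0, 0.6, 4.9]
opening: 0.0595
t: 26.2
tool_pos: [0.6303, -0.2102, 0.0358]
tool_rot: [2.222, 2.221, -0.0]
contact_force: [-6.6, 2.3, 12.3]
opening: 0.0597
```

```bash
python3 -m creep '[[0.82,0,0,-0.001,0,0,0],[0.82,0,0,0,0,0,0],[0.82,0,0,0,0,0,0],[0.85,0,0,0,0,0,0],[1,0,0,0,0,0,0],[1,0,0,0,0,0,0],[1,0,0,0,0,0,0],[1,0,0,-0.04,0,0,0],[1,0,0,-0.04,0,0,0],[1,0,0,-0.042,0,0,0],[1,0.014,-0.0372,0,0,0,0],[1,0.014,-0.0372,0,0,0,0],[1,0.014,-0.0372,0,0,0,0],[1,0.014,-0.0372,0,0,0,0],[1,0.014,-0.0372,0,0,0,0],[1,0,0,0,0,0,0],[1,0,0,0,0,0,0]]'
python3 - <<'E'
from h import *
im=snap('wrist','w6')
for r in rings(im,'wrist'):print(r)
print('top')
for r in rings(snap('top','t6')):
  if r[0][0]<.8:print(r)
tgt(.444,-.087,.0295)
E
```

```text
t: 27.9
tool_pos: [0.4436, -0.1397, 0.1559]
tool_rot: [2.221, 2.22, 0.001]
contact_force: [-0.6, 0.3, 0.2]
opening: 0.0855
([0.6449, -0.2272, 0.064], [493.8, 291.6], 47.6, 36.6)
([0.4065, -0.2708, 0.064], [214.1, 333.6], 153.3, 46.7)
([0.4439, -0.0856, 0.064], [256.4, 121.7], 42.5, 57.8)
top
([0.066, -0.7481, 0.064], [498.1, 348.3], 24.9, 2.3)
([0.5302, 0.3173, 0.064], [138.0, 179.3], 9.8, 15.3)
([0.6323, -0.2114, 0.064], [315.9, 150.2], 9.4, 12.3)
tool shift to (0.444, -0.087, 0.0295) [ 0.0534 -0.0011  0.127 ]
```

```bash
python3 -m creep '[[1,0.027,0,0,0,0,0],[1,0.0268,0,0,0,0,0],[1,0,0,0.04,0,0,0],[1,0,0,0.04,0,0,0],[1,0,0,0.03,0,0,0],[1,0,0,0.017,0,0,0],[1,0,0,0,0,0,0],[1,0,0,0,0,0,0],[0.3,0,0,0,0,0,0],[0.3,0,0,0,0,0,0],[0.3,0,0,0,0,0,0],[0.3,0,0,0,0,0,0],[0.3,0,0,0,0,0,0],[0.3,0,0,0,0,0,0],[0.3,0,0,0,0,0,0],[0.3,0,0,0,0,0,0]]'
python3 -m creep '[[0.3,0,0,-0.03,0,0,0],[0.3,0,0,-0.04,0,0,0],[0.3,0,0,-0.04,0,0,0],[0.3,0,0,-0.02,0,0,0],[0.3,0.019,0.043,0,0,0,0],[0.3,0.019,0.043,0,0,0,0],[0.3,0.019,0.043,0,0,0,0],[0.3,0.019,0.043,0,0,0,0],[0.3,0,0,0,0,0,0],[0.3,0,0,0,0,0,0],[0.3,0,0,0,0,0,0],[0.3,0,0,0,0,0,0]]'
python3 - <<'E'
from h import *
tgt(.6158,-.0099,.094)
E
```

```text
t: 29.6
tool_pos: [0.4456, -0.0866, 0.0308]
tool_rot: [2.219, 2.218, 0.003]
contact_force: [0.2, 0.6, 6.0]
opening: 0.0597
t: 30.8
tool_pos: [0.6149, -0.0105, 0.159]
tool_rot: [2.223, 2.22, 0.0]
contact_force: [-1.4, 0.5, -1.6]
opening: 0.0593
tool shift to (0.6158, -0.0099, 0.094) [0.0006 0.0009 0.065 ]
```

```bash
python3 -m creep '[[0.3,0.0005,0.0007,0.02,0,0,0],[0.3,0,0,0.016,0,0,0],[0.3,0,0,0.006,0,0,0],[0.3,0,0,0.006,0,0,0],[0.3,0,0,0.006,0,0,0],[0.3,0,0,0.006,0,0,0],[0.3,0,0,0.004,0,0,0],[0.3,0,0,0.002,0,0,0],[0.3,0,0,0.002,0,0,0],[0.3,0,0,0,0,0,0],[0.3,0,0,0,0,0,0]]';python3 -m creep '[[0.3,0,0,0.002,0,0,0],[0.3,0,0,0.002,0,0,0],[0.3,0,0,0.001,0,0,0],[0.3,0,0,0.001,0,0,0],[0.3,0,0,0.001,0,0,0],[0.3,0,0,0,0,0,0],[0.3,0,0,0,0,0,0]]'
```

```text
t: 31.9
tool_pos: [0.6167, -0.0095, 0.0909]
tool_rot: [2.222, 2.221, 0.0]
contact_force: [-0.4, 0.2, -1.6]
opening: 0.0597
t: 32.6
tool_pos: [0.6165, -0.0095, 0.0836]
tool_rot: [-2.222, -2.221, 0.0]
contact_force: [1.1, -0.3, -1.1]
opening: 0.0597
```

Past the step level without force. Going on to the plate.

```bash
python3 -m creep '[[0.3,0,0,0.005,0,0,0],[0.3,0,0,0.005,0,0,0],[0.3,0,0,0.005,0,0,0],[0.3,0,0,0.005,0,0,0],[0.3,0,0,0.005,0,0,0],[0.3,0,0,0.004,0,0,0],[0.3,0,0,0.002,0,0,0],[0.3,0,0,0,0,0,0],[0.3,0,0,0,0,0,0]]';python3 -m creep '[[0.3,0,0,0.001,0,0,0],[0.3,0,0,0.001,0,0,0],[0.3,0,0,0,0,0,0]]'
```

```text
t: 33.5
tool_pos: [0.6167, -0.0095, 0.0528]
tool_rot: [2.222, 2.221, 0.0]
contact_force: [-0.1, 0.0, -1.5]
opening: 0.0596
t: 33.8
tool_pos: [0.6168, -0.0095, 0.051]
tool_rot: [2.222, 2.22, 0.001]
contact_force: [-0.1, 0.1, 0.2]
opening: 0.0598
```

```bash
python3 -m creep '[[0.3,0,0,0.001,0,0,0],[0.3,0,0,0,0,0,0]]'
```

```text
t: 34.0
tool_pos: [0.6168, -0.0095, 0.0509]
tool_rot: [2.222, 2.221, 0.0]
contact_force: [-2.9, 0.8, 4.3]
opening: 0.0597
```

Sleeve 3 is on the base plate, so it goes to the rack, middle slot.

```bash
python3 -m creep '[[0.3,0,0,-0.01,0,0,0],[0.3,0,0,-0.025,0,0,0],[0.3,0,0,-0.04,0,0,0],[0.3,0,0,-0.035,0,0,0],[0.3,0,0,0,0,0,0],[0.3,0.0386,-0.0138,0,0,0,0],[0.3,0.0386,-0.0138,0,0,0,0],[0.3,0.0386,-0.0138,0,0,0,0],[0.3,0.0386,-0.0138,0,0,0,0],[0.3,0.0386,-0.0138,0,0,0,0],[0.3,0.0386,-0.0138,0,0,0,0],[0.3,0,0,0,-7.5,0,0],[0.3,0,0,0,-7.5,0,0],[0.3,0,0,0,0,0,0],[0.3,0,0,0,0,0,0]]'
python3 - <<'E'
from h import *
tgt(.557,.222,.0738)
E
```

```text
t: 35.5
tool_pos: [0.533, 0.222, 0.1589]
tool_rot: [2.083, 2.083, 0.271]
contact_force: [0.4, 0.5, -1.3]
opening: 0.0596
tool shift to (0.557, 0.222, 0.0738) [-0.      0.0014  0.0885]
```

```bash
python3 -m creep '[[0.3,0,0,0.04,0,0,0],[0.3,0,0,0.035,0,0,0],[0.3,0,0,0.01,0,0,0],[0.3,0,0,0.006,0,0,0],[0.3,0,0,0.004,0,0,0],[0.3,0,0,0,0,0,0],[0.3,0,0,0,0,0,0]]'; python3 -m creep '[[0.3,0,0,0.001,0,0,0],[0.3,0,0,0.001,0,0,0],[0.3,0,0,0,0,0,0]]'; python3 -m creep '[[0.3,0,0,0.001,0,0,0],[0.3,0,0,0,0,0,0]]'
```

```text
t: 36.2
tool_pos: [0.5594, 0.2225, 0.0696]
tool_rot: [2.081, 2.08, 0.277]
contact_force: [0.3, 0.7, -1.0]
opening: 0.0595
t: 36.5
tool_pos: [0.559, 0.2222, 0.0663]
tool_rot: [2.082, 2.081, 0.274]
contact_force: [0.3, -0.1, -1.9]
opening: 0.0592
t: 36.7
tool_pos: [0.5591, 0.2221, 0.0649]
tool_rot: [2.082, 2.081, 0.274]
contact_force: [0.1, -0.7, -1.7]
opening: 0.0593
```

```bash
python3 -m creep '[[0.3,0,0,0.001,0,0,0],[0.3,0,0,0,0,0,0]]'; python3 -m creep '[[0.3,0,0,0.001,0,0,0],[0.3,0,0,0,0,0,0]]'
```

```text
t: 36.9
tool_pos: [0.5594, 0.2221, 0.0639]
tool_rot: [2.082, 2.081, 0.274]
contact_force: [-0.3, 0.7, -1.7]
opening: 0.0596
t: 37.1
tool_pos: [0.5596, 0.222, 0.0638]
tool_rot: [2.083, 2.081, 0.272]
contact_force: [-4.8, -2.1, 4.5]
opening: 0.0594
```

```bash
python3 -m creep '[[0.3,0,-0.006,-0.0005,0,0,0],[0.3,0,-0.006,0,0,0,0],[0.3,0,-0.006,0,0,0,0],[0.3,0,-0.003,0,0,0,0],[0.3,0,0,0,0,0,0]]'; python3 -m creep '[[0.3,0,-0.002,0,0,0,0],[0.3,0,0,0,0,0,0]]'; python3 -m creep '[[0.3,0,-0.0015,0,0,0,0],[0.3,0,0,0,0,0,0]]'
```

```text
t: 37.6
tool_pos: [0.5388, 0.2223, 0.0583]
tool_rot: [2.082, 2.082, 0.274]
contact_force: [-1.8, -0.1, 2.1]
opening: 0.0597
t: 37.8
tool_pos: [0.5375, 0.2222, 0.0579]
tool_rot: [2.082, 2.081, 0.275]
contact_force: [-1.1, 0.6, 3.4]
opening: 0.0599
t: 38.0
tool_pos: [0.5369, 0.2222, 0.0578]
tool_rot: [2.081, 2.08, 0.277]
contact_force: [4.1, 0.0, -1.2]
opening: 0.0593
```

```bash
python3 -m creep '[[0.3,0,-0.001,0.001,0,0,0],[0.3,0,0,0,0,0,0]]'; python3 -m creep '[[0.3,0,-0.001,0.0005,0,0,0],[0.3,0,0,0,0,0,0]]'
```

```text
t: 38.2
tool_pos: [0.537, 0.2222, 0.0577]
tool_rot: [2.08, 2.079, 0.278]
contact_force: [3.2, -2.3, 4.8]
opening: 0.0597
t: 38.4
tool_pos: [0.5369, 0.2223, 0.0577]
tool_rot: [2.079, 2.078, 0.28]
contact_force: [4.7, -1.3, 6.6]
opening: 0.0597
```

```bash
python3 -m creep '[[0.82,0,0.0015,0,0,0,0],[0.82,0,0,0,0,0,0],[0.82,0,0,0,0,0,0],[0.85,0,0,0,0,0,0],[1,0,0,0,0,0,0],[1,0,0,0,0,0,0],[1,0,0,0,0,0,0],[1,0,0,-0.03,0,0,0],[1,0,0,-0.04,0,0,0],[1,0,0,-0.04,0,0,0],[1,0,0,0,0,0,0],[1,0,0,0,7.5,0,0],[1,0,0,0,7.5,0,0],[1,0,0,0,0,0,0]]'
python3 -m creep '[[1,-0.043,-0.006,0,0,0,0],[1,-0.043,-0.006,0,0,0,0],[1,-0.043,-0.006,0,0,0,0],[1,-0.043,-0.006,0,0,0,0],[1,-0.043,-0.006,0,0,0,0],[1,-0.043,-0.006,0,0,0,0],[1,-0.043,-0.006,0,0,0,0],[1,-0.043,-0.006,0,0,0,0],[1,-0.043,-0.006,0,0,0,0],[1,-0.043,-0.006,0,0,0,0],[1,-0.043,-0.006,0,0,0,0],[1,0,0,0,0,0,0],[1,0,0,0,0,0,0]]'
python3 - <<'E'
from h import *
im=snap('wrist','w7')
for r in rings(im,'wrist'):print(r)
print('top')
im=snap('top','t7')
for r in rings(im):
  if r[0][0]<.8:print(r)
t=cv2.resize(im[110:310,80:450,::-1],None,fx=2.16,fy=2.16,interpolation=cv2.INTER_CUBIC);cv2.imwrite('pics/t7c.png',t)
tgt(.442,-.196,.0295)
E
```

```text
t: 39.8
tool_pos: [0.5095, 0.2218, 0.1615]
tool_rot: [-2.224, -2.219, 0.001]
contact_force: [0.2, 0.4, -0.3]
opening: 0.0855
t: 41.1
tool_pos: [0.4404, -0.2509, 0.1612]
tool_rot: [2.224, 2.219, 0.0]
contact_force: [0.1, 0.4, -0.6]
opening: 0.0857
([0.4391, -0.2667, 0.064], [255.3, 212.5], 283.1, 7.6)
([0.4408, -0.1936, 0.064], [257.6, 118.3], 41.6, 57.6)
([0.554, -0.1401, 0.064], [427.5, 36.5], 91.1, 6.1)
top
([0.5317, 0.2274, 0.064], [168.3, 179.6], 10.0, 14.9)
([0.5297, 0.3189, 0.064], [137.5, 179.5], 10.1, 14.8)
([0.6329, -0.2117, 0.064], [316.0, 150.0], 9.5, 11.8)
tool shift to (0.442, -0.196, 0.0295) [0.0535 0.0011 0.1318]
```

View pics/t7c.png

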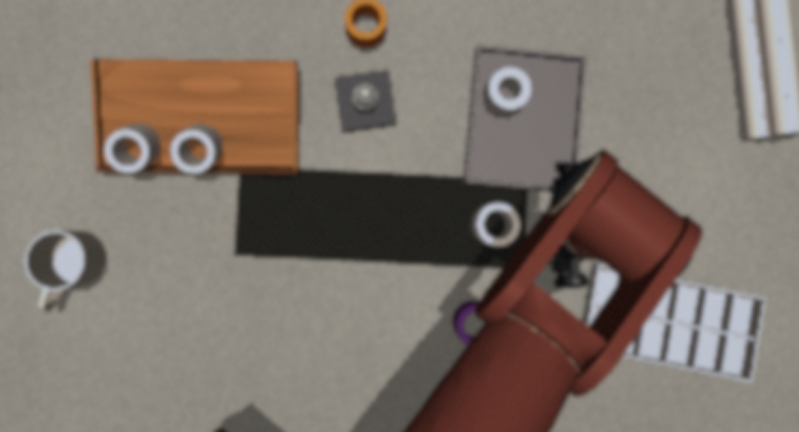

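The sleeves on the rack and in the tray are standing well; sleeve 4 is unmoved at (497,224). Taking it.

```bash
python3 -m creep '[[1,0.027,0.001,0,0,0,0],[1,0.0275,0,0,0,0,0],[1,0,0,0.04,0,0,0],[1,0,0,0.04,0,0,0],[1,0,0,0.03,0,0,0],[1,0,0,0.021,0,0,0],[1,0,0,0,0,0,0],[1,0,0,0,0,0,0],[0.3,0,0,0,0,0,0],[0.3,0,0,0,0,0,0],[0.3,0,0,0,0,0,0],[0.3,0,0,0,0,0,0],[0.3,0,0,0,0,0,0],[0.3,0,0,0,0,0,0],[0.3,0,0,0,0,0,0],[0.3,0,0,0,0,0,0]]'
python3 -m creep '[[0.3,0,0,-0.03,0,0,0],[0.3,0,0,-0.04,0,0,0],[0.3,0,0,-0.04,0,0,0],[0.3,0,0,-0.02,0,0,0],[0.3,0.031,0.035,0,0,0,0],[0.3,0.031,0.035,0,0,0,0],[0.3,0.031,0.035,0,0,0,0],[0.3,0.031,0.035,0,0,0,0],[0.3,0,0.035,0,0,0,0],[0.3,0,0,0,0,0,0],[0.3,0,0,0,0,0,0],[0.3,0,0,0,0,0,0],[0.3,0,0,0,0,0,0]]'
python3 - <<'E'
from h import *
tgt(.6165,-.0097,.0908);im=snap('wrist','w8')
print('top')
for r in rings(snap('top','t8')):
  if r[0][0]<.8:print(r)
for p in ((257,299),):
  for f in('w3','w8'):pass
E
```

```text
t: 42.8
tool_pos: [0.4436, -0.197, 0.0333]
tool_rot: [2.22, 2.219, 0.002]
contact_force: [-1.1, 1.2, 7.2]
opening: 0.0594
t: 44.1
tool_pos: [0.6163, -0.0729, 0.1611]
tool_rot: [2.223, 2.22, 0.0]
contact_force: [-0.7, 0.3, -1.4]
opening: 0.0594
tool shift to (0.6165, -0.0097, 0.0908) [0.0632 0.0001 0.0703]
top
([0.5315, 0.227, 0.064], [168.4, 179.7], 9.8, 14.9)
([0.5312, 0.3173, 0.064], [138.0, 179.0], 10.0, 15.0)
([0.6329, -0.2117, 0.064], [316.0, 150.0], 9.5, 11.8)
```

View pics/w8.png

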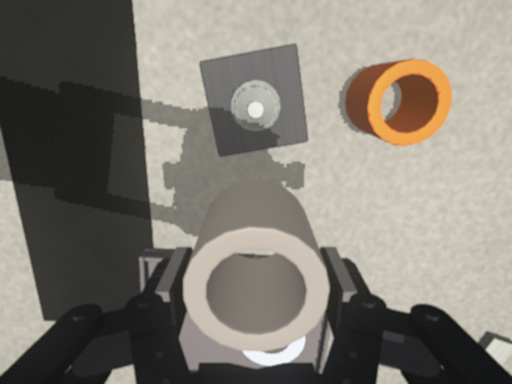

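```bash
python3 - <<'E'
from h import *
print('tip',ray('wrist',256,109,.086),'rim',ray('wrist',257,289.5,.1611+.0315),ray('wrist',257,289.5,.1611+.033),ctrl.get_obs()['tool_pos'])
E
```

```text
tip [ 0.61558026 -0.0082291   0.086     ] rim [ 0.61583946 -0.07019558  0.1926    ] [ 0.61583302 -0.06913594  0.1941    ] [ 0.61655863 -0.07288475  0.16128582]
```

```bash
python3 -m creep '[[0.3,0.032,0,0,0,0,0],[0.3,0.0305,-0.0005,0,0,0,0],[0.3,0,0,0.015,0,0,0],[0.3,0,0,0.014,0,0,0],[0.3,0,0,0,0,0,0],[0.3,0,0,0.006,0,0,0],[0.3,0,0,0.006,0,0,0],[0.3,0,0,0.006,0,0,0],[0.3,0,0,0.006,0,0,0],[0.3,0,0,0.006,0,0,0],[0.3,0,0,0.004,0,0,0],[0.3,0,0,0,0,0,0],[0.3,0,0,0,0,0,0]]';python3 -m creep '[[0.3,0,0,0.002,0,0,0],[0.3,0,0,0.002,0,0,0],[0.3,0,0,0.002,0,0,0],[0.3,0,0,0.001,0,0,0],[0.3,0,0,0.001,0,0,0],[0.3,0,0,0.001,0,0,0],[0.3,0,0,0,0,0,0],[0.3,0,0,0,0,0,0]]'
```

```text
t: 45.5
tool_pos: [0.6168, -0.0099, 0.0979]
tool_rot: [2.222, 2.221, 0.0]
contact_force: [-0.0, -0.3, -2.8]
opening: 0.0598
t: 46.3
tool_pos: [0.6168, -0.0099, 0.0889]
tool_rot: [2.222, 2.221, 0.0]
contact_force: [0.2, -0.6, -1.8]
opening: 0.0592
```

```bash
python3 -m creep '[[0.3,0,0,0.001,0,0,0],[0.3,0,0,0.001,0,0,0],[0.3,0,0,0.001,0,0,0],[0.3,0,0,0,0,0,0]]';python3 -m creep '[[0.3,0,0,0.001,0,0,0],[0.3,0,0,0.001,0,0,0],[0.3,0,0,0.001,0,0,0],[0.3,0,0,0,0,0,0]]'
```

```text
t: 46.7
tool_pos: [0.6166, -0.0099, 0.0856]
tool_rot: [-2.222, -2.22, 0.0]
contact_force: [-0.5, -0.6, -1.7]
opening: 0.0594
t: 47.1
tool_pos: [0.6166, -0.0099, 0.0827]
tool_rot: [-2.222, -2.221, 0.0]
contact_force: [0.3, -0.3, -1.7]
opening: 0.0592
```

Past the step (bottom ≈50 mm). On to the plate.

```bash
python3 -m creep '[[0.3,0,0,0.005,0,0,0],[0.3,0,0,0.005,0,0,0],[0.3,0,0,0.005,0,0,0],[0.3,0,0,0.005,0,0,0],[0.3,0,0,0.004,0,0,0],[0.3,0,0,0.002,0,0,0],[0.3,0,0,0.001,0,0,0],[0.3,0,0,0,0,0,0],[0.3,0,0,0,0,0,0]]';python3 -m creep '[[0.3,0,0,0.001,0,0,0],[0.3,0,0,0.001,0,0,0],[0.3,0,0,0,0,0,0]]'
```

```text
t: 48.0
tool_pos: [0.617, -0.01, 0.0562]
tool_rot: [2.222, 2.22, 0.001]
contact_force: [0.3, -0.1, -1.4]
opening: 0.0596
t: 48.3
tool_pos: [0.6167, -0.0099, 0.0538]
tool_rot: [-2.222, -2.221, 0.0]
contact_force: [0.9, 0.3, -2.1]
opening: 0.0593
```

```bash
python3 -m creep '[[0.3,0,0,0.001,0,0,0],[0.3,0,0,0,0,0,0]]'
```

```text
t: 48.5
tool_pos: [0.6169, -0.0099, 0.0534]
tool_rot: [2.222, 2.221, 0.0]
contact_force: [-1.5, 0.5, 1.7]
opening: 0.0594
```

```bash
python3 -m creep '[[0.3,0,0,0.001,0,0,0],[0.3,0,0,0,0,0,0]]'
```

```text
t: 48.7
tool_pos: [0.617, -0.0099, 0.0533]
tool_rot: [-2.222, -2.221, 0.0]
contact_force: [-4.7, 0.7, 6.4]
opening: 0.059
```

Sleeve 4 is on the base plate, so it goes to the rack's right slot.

```bash
python3 -m creep '[[0.3,0,0,-0.01,0,0,0],[0.3,0,0,-0.025,0,0,0],[0.3,0,0,-0.04,0,0,0],[0.3,0,0,-0.035,0,0,0],[0.3,0,0,0,0,0,0],[0.3,0.036,-0.0205,0,0,0,0],[0.3,0.036,-0.0205,0,0,0,0],[0.3,0.036,-0.0205,0,0,0,0],[0.3,0.036,-0.0205,0,0,0,0],[0.3,0,0,0,-7.5,0,0],[0.3,0,0,0,-7.5,0,0],[0.3,0,0,0,0,0,0],[0.3,0,0,0,0,0,0]]'
python3 - <<'E'
from h import *
tgt(.556,.134,.076)
E
```

```text
t: 50.0
tool_pos: [0.534, 0.1341, 0.161]
tool_rot: [2.084, 2.083, 0.271]
contact_force: [0.5, 0.0, -1.4]
opening: 0.0591
tool shift to (0.556, 0.134, 0.076) [-0.0001 -0.0005  0.0878]
```

```bash
python3 -m creep '[[0.3,0,0,0.04,0,0,0],[0.3,0,0,0.035,0,0,0],[0.3,0,0,0.01,0,0,0],[0.3,0,0,0.006,0,0,0],[0.3,0,0,0.003,0,0,0],[0.3,0,0,0,0,0,0],[0.3,0,0,0,0,0,0]]'; python3 -m creep '[[0.3,0,0,0.001,0,0,0],[0.3,0,0,0.001,0,0,0],[0.3,0,0,0,0,0,0]]'; python3 -m creep '[[0.3,0,0,0.001,0,0,0],[0.3,0,0,0,0,0,0]]'
```

```text
t: 50.7
tool_pos: [0.5602, 0.1343, 0.0729]
tool_rot: [2.081, 2.08, 0.277]
contact_force: [0.4, 0.5, -1.7]
opening: 0.0596
t: 51.0
tool_pos: [0.5597, 0.1341, 0.0694]
tool_rot: [2.082, 2.081, 0.274]
contact_force: [0.1, -0.4, -2.1]
opening: 0.0593
t: 51.2
tool_pos: [0.5598, 0.1341, 0.068]
tool_rot: [2.082, 2.081, 0.274]
contact_force: [-0.3, 0.3, -1.2]
opening: 0.0594
```

```bash
python3 -m creep '[[0.3,0,0,0,0,0,0]]'
```

```text
t: 51.3
tool_pos: [0.5598, 0.1341, 0.0681]
tool_rot: [2.082, 2.081, 0.274]
contact_force: [-1.2, 0.2, -2.6]
opening: 0.0593
```

```bash
python3 -m creep '[[0.3,0,0,0.001,0,0,0],[0.3,0,0,0,0,0,0]]'; python3 -m creep '[[0.3,0,0,0.001,0,0,0],[0.3,0,0,0,0,0,0]]'
```

```text
t: 51.5
tool_pos: [0.5601, 0.1341, 0.067]
tool_rot: [2.082, 2.081, 0.274]
contact_force: [-0.3, -0.4, -1.7]
opening: 0.0599
t: 51.7
tool_pos: [0.5605, 0.1341, 0.0662]
tool_rot: [2.082, 2.081, 0.274]
contact_force: [-0.2, -1.2, -2.1]
opening: 0.0591
```

```bash
python3 -m creep '[[0.3,0,0,0.001,0,0,0],[0.3,0,0,0,0,0,0]]'
```

```text
t: 51.9
tool_pos: [0.5606, 0.134, 0.0662]
tool_rot: [2.082, 2.082, 0.273]
contact_force: [-7.3, -1.2, 6.4]
opening: 0.0593
```

Contact; sliding down to the stop.

```bash
python3 -m creep '[[0.3,0,-0.006,-0.0005,0,0,0],[0.3,0,-0.006,0,0,0,0],[0.3,0,-0.006,0,0,0,0],[0.3,0,-0.003,0,0,0,0],[0.3,0,0,0,0,0,0]]'; python3 -m creep '[[0.3,0,-0.002,0.0002,0,0,0],[0.3,0,0,0,0,0,0]]'; python3 -m creep '[[0.3,0,-0.0015,0.0002,0,0,0],[0.3,0,0,0,0,0,0]]'
```

```text
t: 52.4
tool_pos: [0.54, 0.1342, 0.0606]
tool_rot: [2.082, 2.081, 0.274]
contact_force: [-3.2, 0.5, 3.9]
opening: 0.0593
t: 52.6
tool_pos: [0.539, 0.1342, 0.0604]
tool_rot: [2.081, 2.08, 0.276]
contact_force: [-1.2, -0.4, 4.2]
opening: 0.0591
t: 52.8
tool_pos: [0.5381, 0.1342, 0.0601]
tool_rot: [2.081, 2.08, 0.277]
contact_force: [0.9, -0.2, 4.5]
opening: 0.0595
```

```bash
python3 -m creep '[[0.3,0,-0.001,0.0002,0,0,0],[0.3,0,0,0,0,0,0]]'; python3 -m creep '[[0.3,0,-0.001,0.0002,0,0,0],[0.3,0,0,0,0,0,0]]'; python3 -m creep '[[0.3,0,-0.001,0.0002,0,0,0],[0.3,0,0,0,0,0,0]]'
```

```text
t: 53.0
tool_pos: [0.5378, 0.1342, 0.0601]
tool_rot: [2.08, 2.079, 0.278]
contact_force: [3.8, 0.6, 5.3]
opening: 0.0592
t: 53.2
tool_pos: [0.5376, 0.1342, 0.0601]
tool_rot: [2.079, 2.078, 0.281]
contact_force: [5.4, 0.6, 3.6]
opening: 0.0595
t: 53.4
tool_pos: [0.5375, 0.1343, 0.0601]
tool_rot: [2.078, 2.077, 0.283]
contact_force: [7.3, -0.3, 4.6]
opening: 0.0596
```

```bash
python3 -m creep '[[0.82,0,0.002,0,0,0,0],[0.82,0,0,0,0,0,0],[0.82,0,0,0,0,0,0],[0.85,0,0,0,0,0,0],[1,0,0,0,0,0,0],[1,0,0,0,0,0,0],[1,0,0,0,0,0,0],[1,0,0,-0.03,0,0,0],[1,0,0,-0.04,0,0,0],[1,0,0,-0.04,0,0,0],[1,0,0,0,7.5,0,0],[1,0,0,0,7.5,0,0],[1,-0.04,0,-0.03,0,0,0],[1,-0.04,0,-0.03,0,0,0],[1,-0.04,0,-0.03,0,0,0],[1,0,0,0,0,0,0],[1,0,0,0,0,0,0]]'
python3 - <<'E'
from h import *
a=snap('wrist','w9');im=snap('top','t9')
for r in rings(im):
  if r[0][0]<.8:print(r)
t=cv2.resize(im[110:310,80:450,::-1],None,fx=1.5,fy=1.5,interpolation=cv2.INTER_CUBIC)
w=a[:,:,::-1]
w=cv2.resize(w,(int(512*300/384),300));cv2.imwrite('pics/f9.png',np.hstack([t[:300,:400],w]))
E
```

```text
t: 55.1
tool_pos: [0.5081, 0.0136, 0.2552]
tool_rot: [2.223, 2.218, 0.002]
contact_force: [1.0, -0.2, -1.0]
opening: 0.0855
([0.0592, -0.7446, 0.064], [496.9, 350.7], 27.5, 1.6)
([0.5315, 0.227, 0.064], [168.4, 179.7], 9.8, 15.1)
([0.5302, 0.3173, 0.064], [138.0, 179.3], 9.8, 15.2)
([0.6329, -0.2117, 0.064], [316.0, 150.0], 9.5, 12.2)
([0.6272, 0.7203, 0.064], [4.5, 143.5], 31.8, 5.0)
```

View pics/w9.png

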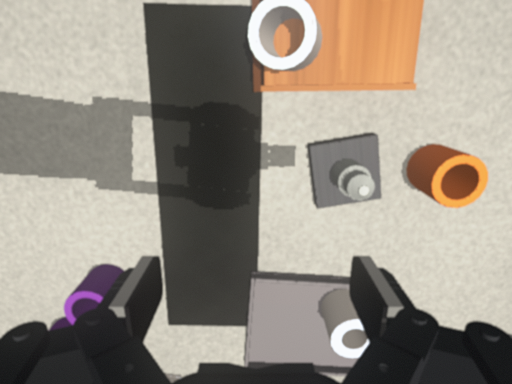

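Wrist view: sleeve 4 is on the rack at (283,33), sleeve 2 in the tray at (348,338), and the mat is empty. Moving clear for a final look.

```bash
python3 -m creep '[[1,-0.04,-0.01,0,0,0,0],[1,-0.04,-0.01,0,0,0,0],[1,-0.04,-0.01,0,0,0,0],[1,-0.04,-0.01,0,0,0,0],[1,-0.04,-0.01,0,0,0,0],[1,-0.04,-0.01,0,0,0,0],[1,-0.04,-0.01,0,0,0,0],[1,-0.04,0,0,0,0,0],[1,-0.04,0,0,0,0,0],[1,-0.04,0,0,0,0,0],[1,0,0,0,0,0,0],[1,0,0,0,0,0,0],[1,0,0,0,0,0,0],[1,0,0,0,0,0,0],[1,0,0,0,0,0,0],[1,0,0,0,0,0,0]]'
python3 - <<'E'
from h import *
im=snap('top','t10')
for r in rings(im):
  if r[0][0]<.8:print(r)
for y in(.3105,.2222,.1342):print(ray('top',*proj('top',[.542-.2588*.064,y,.028+.0618]),.064).round(4))
s=snap('scene','s10')
cv2.imwrite('pics/f10.png',np.hstack([cv2.resize(im[130:230,115:365,::-1],(400,160),interpolation=cv2.INTER_CUBIC),cv2.resize(s[100:260,180:380,::-1],(400,320),interpolation=cv2.INTER_CUBIC)[:160]])if 0 else np.vstack([cv2.resize(im[130:230,115:365,::-1],(625,250),interpolation=cv2.INTER_CUBIC),cv2.resize(s[100:240,100:380,::-1],(625,312),interpolation=cv2.INTER_CUBIC)]))
E
```

```text
t: 56.8
tool_pos: [0.4377, -0.3851, 0.2547]
tool_rot: [2.221, 2.222, -0.0]
contact_force: [-0.3, 0.9, 0.1]
opening: 0.0853
([0.0612, -0.7491, 0.064], [498.5, 350.0], 35.3, 1.6)
([0.5339, 0.138, 0.064], [198.4, 179.7], 10.0, 14.6)
([0.5322, 0.2268, 0.064], [168.5, 179.5], 10.1, 14.8)
([0.5305, 0.3177, 0.064], [137.9, 179.2], 10.1, 14.7)
([0.6317, -0.211, 0.064], [315.8, 150.4], 9.8, 11.5)
[0.5277 0.3181 0.064 ]
[0.5277 0.2277 0.064 ]
[0.5277 0.1377 0.064 ]
```

View pics/f10.png

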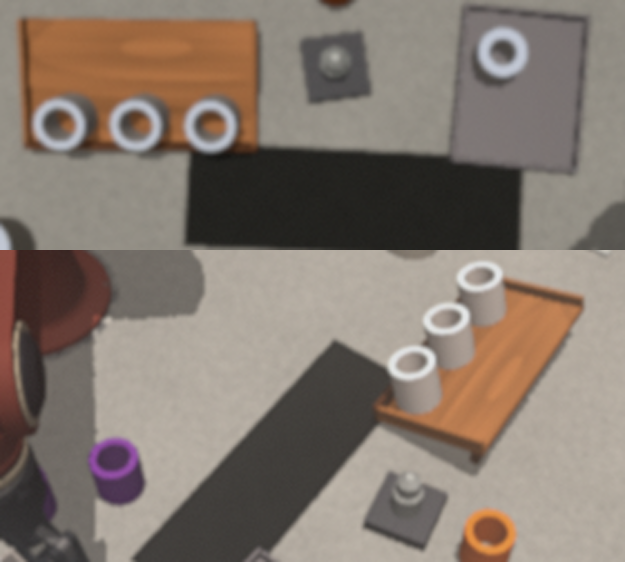

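```bash
python3 -c "
from h import *
finish_job()"
```

```text
the job is handed in; nothing more can be done
```

The job is done and handed in at about 57 s. I tried all four sleeves on the gauge, from the robot's left to its right:

| Sleeve | Gauge result | Where it stands now |
|---|---|---|
| 1 | reached the base plate | rack, left, against the stop |
| 2 | stopped at the step | flat on the tray floor |
| 3 | reached the base plate | rack, middle, against the stop |
| 4 | reached the base plate | rack, right, against the stop |

- **Last checks:** The final top and scene pictures show three sleeves in line at the rack's stop. Their spots are steady to about 1–2 mm between pictures. Sleeve 2 stands in the tray, the mat is empty, and the gripper is well clear.
- **Bystanders:** I did not touch the mug, the ice tray or the orange and purple look-alikes. No jar was visible.
- **Stop contact:** I felt the stop on each slide, at 5 to 9 N. The top camera puts the rack sleeves 3–6 mm further up the slope than I had predicted. I put most of this down to the rack sitting slightly askew and to camera error, and trusted the contact force instead.
- **Knocked sleeve:** I saw no sign that any sleeve had been knocked aside.

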